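# Check a brake lever's stop, pressed with the finger backs

## Task

The hand cart's bar is clamped in the holder for a brake check. With the outside of the fingers, and without gripping anything, press the red brake lever all the way in against its stop, let it spring right back out, then press it all the way in a second time and keep it pressed there, so that I can see the gap left between lever and bar: finish while still holding it in. Don't force it past the stop, keep the fingers off the bar and its black grip, and leave the pliers, tape roll and pin jar where they are.

Things in the scene. Friction and masses are not known exactly. Their poses are not given: they have to be found in the camera images.
- holder: Fixed grey base plate (y 22 to 142 mm, 100 wide, 16 high) with an aluminium upright (y = 60 to 104 mm; 131 high) clamping a level steel bar. Origin: on the bench under the bar's axis, at the inner end of the black grip; z up, +y along the bar to the upright, -y along the grip, which overhangs freely; the lever is on the -x side.
- bar: The clamped 22 mm steel bar with black rubber grip (32 mm thick, flanges 40; y = -13 to -146 mm) and black lever mount (y = 0 to 47 mm, up to 133 mm over the bench). Origin on the bar's axis, 110 mm above the holder's origin; same axes. The robot must not touch it.
- brake_lever (a joint): Red brake lever, swings level about an upright pivot at holder x -36, y 12, z 110 mm. 0 rad: sprung fully out, 0.35 rad from parallel to the bar; 0.32: pressed in to its stop, 15 to 20 mm short of the grip. Sprung: pushes back at lever_press with about 2 N at the start, 6 N just before the stop, then rises steeply. Returns by itself.
- lever_press (a point): Where to press: on the outer face of the red blade, 88 mm from the pivot, moving with it. x: pressing direction, square to the blade, towards the bar; y along the blade to the pivot; z up. Blade 11 mm thick (x), 15 high (z), flat from 69 mm on the pivot side of this point to 28 mm on the other, then a 17 mm ball end. Only the bench, 110 mm down, is below.
- pliers: Loose red-handled pliers, 63 x 201 x 14 mm, lying on the bench; origin under the centre, long along y.
- tape_roll: Loose masking tape roll, 91 mm across, 24 mm high, lying on the bench behind the bar; origin under the centre.
- jar_pins: Loose glass jar with yellow lid, 60 mm across, 75 mm high, standing on the bench; origin under the centre.

How it is judged:
By the outcome, as a careful person would: the job done as asked, in the order asked, and still so for the second after the job is handed in, while the arm keeps its last pose, push and grip.
It also fails if it takes over 38 s, if anything falls off the work surface, if the arm or the gripper's body presses on something with over 40 N, if the wrist force passes 120 N, or if a joint passes its speed limit or range.

## Robot

A 6-joint arm with a two-finger parallel gripper is mounted at the origin on a cart in front of the work surface, level with it; the furniture and walls round the work are solid. World frame = base frame: x ahead of the robot, y to its left, z up, the work surface at z = 0. Lengths are in m, angles in rad, forces in N, time in s.
With the tool pointing down it reaches from about 0.35 to 0.725 m from the base axis. Payload 4.3 kg.
Tool frame: the origin (TCP) lies at the very end of the fingers, on their centre line; the grasp point (between the pads) lies 19 mm behind it; z points along the fingers, y is the direction in which the jaws open and shut (so a half turn about z gives the same grasp; the last joint's range is limited). The gripper opens to 85 mm and grips with 20 to 120 N. Pads are 22 mm wide; open, the fingers measure 114 mm over their backs; the gripper's body (76 mm by 85 mm) begins 54 mm behind the grasp point. The pads swing forward as they close: fully open they stand 13 mm farther back than shut.
Start: joints at [-1.426, 0.377, 0.081, 1.274, 0, 1.46], TCP at [0.145, -0.556, 0.231] pointing down, gripper open.
Joint ranges: [-2.72, 2.72], [-0.84, 1.66], [-1.02, 1.22], [-1.77, 2.12], [-1.37, 1.28], [-3.14, 3.14]. Speed limits (rad/s): [2.57, 2.57, 3.14, 3.14, 3.14, 3.14].

## Interface

Orientations are given as a rotation vector (axis times angle).
In Python, from station import * gives the robot as it stands.
- The arm moves only by the tool arm_command, never from a script. Its argument "targets" is a list of rows, each a list of 7 numbers: the turn, a rotation vector about the tool's x, y, z in rad, then the shift along the tool's x, y, z in cm, then the opening, from -1 (shut) to 1 (fully open). A call has 1 to 10 rows; each row is the pose to reach, as a shift and turn from the pose commanded when the call began, along the tool's axes at that moment; what a row does not reach only later rows make up. A row lasts 1/12 s, in which the tool goes at most 41.7 mm and 7.16 degrees, less where a joint would pass 70% of its speed; a pose out of reach is approached as far as the arm can. A call with a gripper value outside its range is refused whole. The fingers move at their own pace and stop on an object; "newtons" is the grip in N (left out, the last holds). Time passes only in rows, so rows that repeat a pose let the fingers close. It gives the time, the measured TCP pose, the force and the opening at its end, in the units of the state.
- get_state(): the state, without advancing time (a new reading comes with each control period).
- get_image(name): name is "side" or "top"; returns the picture (400x640x3 uint8, blue, green, red); there is no depth.
- camera_model(name): a dict with "mtx" (3x3 intrinsics, pixels), "eye" and "orientation" of the camera in the world. Camera axes: x right, y down, z forward; pixel columns grow to the right and rows downward; lengths in m; the calibration is good to about 2 mm. A picture is of the moment at which its call begins. camera_model takes no time and is no camera call.
- hand_in(): hands the job in, once; it reports no verdict.
The state is a dict: "time": time; "qpos": joint angles; "qd": joint speeds; "effort": joint torques, N m; "tool_pos": TCP position; "eef_rot": TCP orientation; "ft_force": force on the tool from outside, world axes, zero at the start; "torque": the same for the moment, N m; "opening": finger opening in m.
Only numpy, scipy, OpenCV 4.12 (cv2) and the standard library are available. Lean on these libraries where they do the work, as an engineer would, in place of code of your own. Each camera call takes 0.05 s, during which the arm holds its last target.

## Working session

There is one attempt and no reset: what is moved stays moved. The work goes in short steps, Python scripts to look and compute and a tool call to move; the robot and the scene stay as the last step left them, time stands still between calls to the robot, and variables do not carry over. Pictures are saved under pics/ and viewed, and the job is handed in when it is done.

Besides the shell and the picture viewer there is one more tool, called after "Call:" in YAML: its name, and indented under it one key for each argument. arm_command: Moves the arm, as the interface text tells. Its arguments: {"type":"object","properties":{"targets":{"type":"array"},"newtons":{"type":"number"}},"required":["targets"]}

```bash
mkdir -p pics; python3 - <<'E'
from station import *
import cv2
s=get_state()
for k,v in s.items(): print(k,v)
for n in("side","top"):
    im=get_image(n); cv2.imwrite(f"pics/{n}0.png",im); print(n,camera_model(n))
E
```

```text
time 0.0
qpos [-1.42626971e+00  3.78044995e-01  7.96407919e-02  1.27441119e+00
  2.97282908e-05  1.46046354e+00]
qd [-5.36137426e-04 -8.15894984e-05  1.86341794e-04 -1.33452457e-03
  4.99793346e-05  2.72071348e-04]
effort [ 2.18434863e-03 -4.63600445e+01  2.69878167e+01  2.06546771e-02
  2.04557768e-04  6.03057103e-06]
tool_pos [ 0.1448649  -0.55577772  0.23037697]
eef_rot [-3.11411714e+00 -3.98992960e-01  7.52586692e-06]
ft_force [-0.08565634  0.30599824  0.08483433]
torque [-0.00035577  0.01098877 -0.01491332]
opening 0.08511682024506091
side {'mtx': array([[422.82608515,   0.        , 326.60395983],
       [  0.        , 422.82608515, 200.10310587],
       [  0.        ,   0.        ,   1.        ]]), 'eye': array([ 0.29851162, -0.95995551,  0.43403221]), 'orientation': array([-1.9741615 ,  0.31354446, -0.23392838])}
top {'mtx': array([[431.57479648,   0.        , 315.49291723],
       [  0.        , 431.57479648, 198.92975552],
       [  0.        ,   0.        ,   1.        ]]), 'eye': array([ 0.50816289, -0.25172748,  0.99549693]), 'orientation': array([-2.21372293,  2.16659309, -0.02295254])}
```

View pics/side0.png

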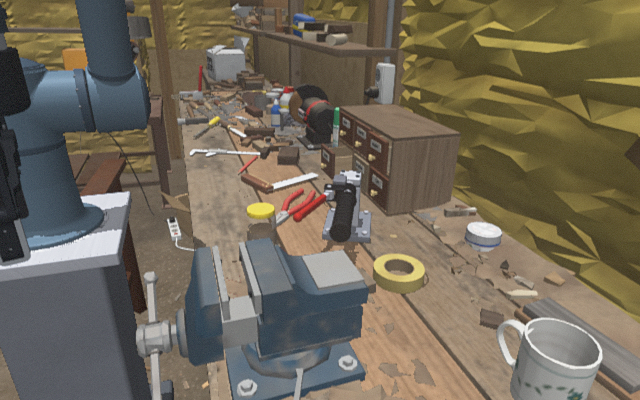

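View pics/top0.png

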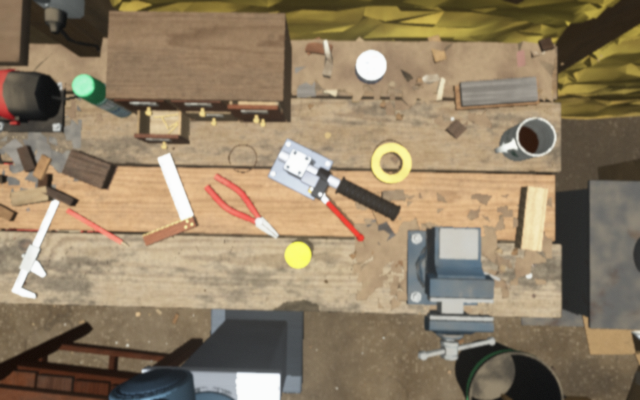

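```bash
cat > h.py <<'E'
import numpy as np, cv2
from scipy.spatial.transform import Rotation as R
from station import *
def ray(n,uv):
    c=camera_model(n); d=np.linalg.solve(c["mtx"],[uv[0],uv[1],1.]); Rm=R.from_rotvec(c["orientation"]).as_matrix()
    return np.array(c["eye"]),Rm@d
def onz(n,uv,z):
    e,d=ray(n,uv); return e+d*(z-e[2])/d[2]
def proj(n,p):
    c=camera_model(n); q=R.from_rotvec(c["orientation"]).inv().apply(np.array(p)-c["eye"]); q=c["mtx"]@q; return q[:2]/q[2]
def tri(a,b):
    e1,d1=a;e2,d2=b; A=np.c_[d1,-d2]; t=np.linalg.lstsq(A,e2-e1,rcond=None)[0]; p=e1+d1*t[0];q=e2+d2*t[1]; return (p+q)/2,np.linalg.norm(p-q)
def redmask(im):
    h=cv2.cvtColor(im,cv2.COLOR_BGR2HSV); return (((h[...,0]<8)|(h[...,0]>172))&(h[...,1]>150)&(h[...,2]>80)).astype(np.uint8)*255
E
python3 - <<'E'
from h import *
for n in("top","side"):
    im=cv2.imread(f"pics/{n}0.png"); m=redmask(im)
    k,l,st,ce=cv2.connectedComponentsWithStats(m)
    for i in range(1,k):
        if st[i,4]>25:
            ys,xs=np.where(l==i); print(n,i,st[i],ce[i].round(1))
    x0,y0,x1,y1=((260,130,420,250) if n=="top" else (260,160,400,260))
    cv2.imwrite(f"pics/{n}z.png",cv2.resize(im[y0:y1,x0:x1],None,fx=5,fy=5,interpolation=cv2.INTER_CUBIC))
E
```

```text
top 1 [ 0 70 13 20 83] [ 2.9 75.7]
top 2 [  0  96  18  29 188] [  6.2 112.7]
top 3 [229 182  28  30 102] [243.5 195.9]
top 4 [208 186  17  18  40] [215.6 194.5]
top 6 [327 202  37  39 275] [345.2 221.3]
top 8 [239 212  14   9  53] [245.9 216.6]
side 1 [199  66   3  25  52] [199.9  77.6]
side 2 [284  87  10   6  38] [287.7  89.7]
side 6 [282 190  21  20  53] [291.2 199.8]
side 8 [289 195  37  26 322] [306.5 207.4]
```

View pics/topz.png

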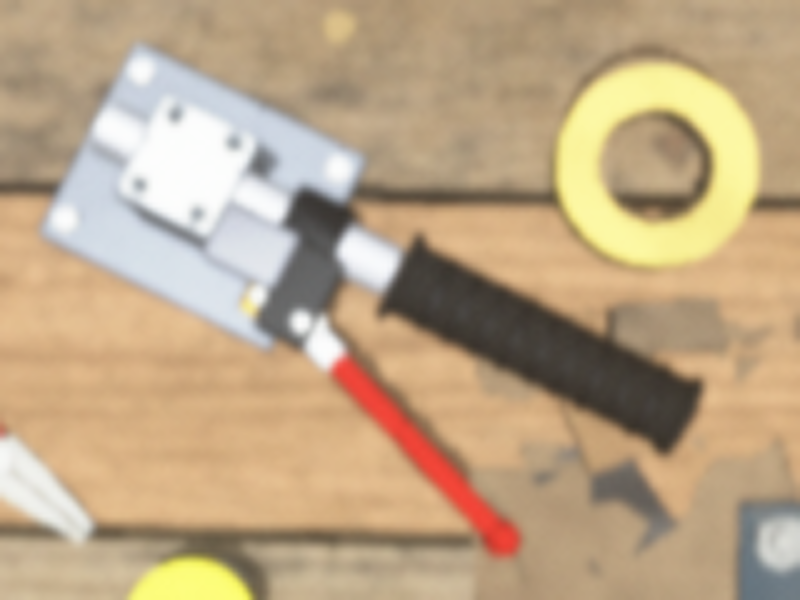

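View pics/sidez.png

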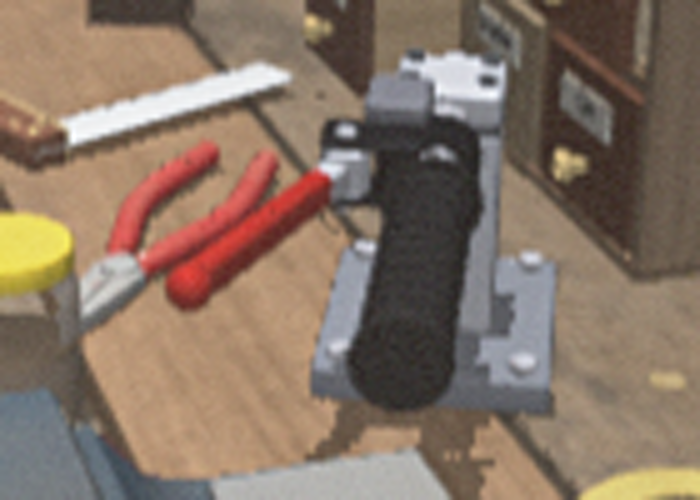

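```bash
python3 - <<'E'
from h import *
im=cv2.imread("pics/top0.png"); m=redmask(im)
k,l,st,ce=cv2.connectedComponentsWithStats(m)
P=np.argwhere(l==6)[:,::-1].astype(np.float32)
vx,vy,cx,cy=cv2.fitLine(P,cv2.DIST_HUBER,0,.01,.01).ravel()
t=(P-[cx,cy])@[vx,vy]; print("lever px",cx,cy,vx,vy,t.min(),t.max())
if vx<0: vx,vy=-vx,-vy; t=-t
a=onz("top",[cx+vx*t.min(),cy+vy*t.min()],.115); b=onz("top",[cx+vx*t.max(),cy+vy*t.max()],.115)
print("lever root,tip",a,b,np.linalg.norm(b-a)); d=b-a; print("lever dir deg",np.degrees(np.arctan2(d[1],d[0])))
h=cv2.cvtColor(im,cv2.COLOR_BGR2HSV)
g=(h[...,2]<75).astype(np.uint8)*255; g[:, :330]=0; g[:178]=0; g[:, 405:]=0; g[225:]=0
k,l,st,ce=cv2.connectedComponentsWithStats(g); i=1+np.argmax(st[1:,4]); print(st[i])
c=np.argwhere(l==i)[:,::-1].astype(np.float32)
r=cv2.minAreaRect(c); bx=cv2.boxPoints(r); print(r)
cv2.imwrite("pics/gm.png",cv2.resize(g[170:240,320:420],None,fx=5,fy=5))
for p in bx: print(p,onz("top",p,.110))
bx=bx[np.argsort(bx[:,0])]; i0=bx[:2].mean(0); i1=bx[2:].mean(0)
A=onz("top",i0,.110);B=onz("top",i1,.110);D=B-A;L=np.linalg.norm(D);print("grip in,out",A,B,L,"dir deg",np.degrees(np.arctan2(D[1],D[0])))
u=D/L; # holder -y
hy=-u; hx=np.array([hy[1],-hy[0],0])
O=A+hy*.013   # inner end at y=-13 => origin at +13
print("O",O,"hx",hx,"hy",hy)
piv=O+hx*-.036+hy*.012; print("pivot",piv,proj("top",[*piv[:2],.12]))
for nm,p in(("root",a),("tip",b)): print(nm,(p-O)@hx,(p-O)@hy)
tp,e=tri(ray("top",(360,238)),ray("side",(297.6,217.4))); print("ball",tp,e,(tp-O)@hx,(tp-O)@hy)
E
```

```text
lever px 345.06717 221.17352 0.6813797 0.73193014 -25.6629 25.317352
lever root,tip [ 0.53805256 -0.25798696  0.115     ] [ 0.46378177 -0.33003287  0.115     ] 0.10347349542313175
lever dir deg -135.8711664685577
[338 180  61  40 803]
((368.1983947753906, 199.01028442382812), (63.0963249206543, 13.579354286193848), 27.407575607299805)
[337.06598 190.5157 ] [ 0.5630292  -0.27698267  0.11      ]
[343.31677 178.46056] [ 0.58811003 -0.28932472  0.11      ]
[399.3308  207.50487] [ 0.53087958 -0.40483016  0.11      ]
[393.08002 219.56001] [ 0.50598414 -0.3924542   0.11      ]
grip in,out [ 0.57556412 -0.28315099  0.11      ] [ 0.51842643 -0.39863948  0.11      ] 0.12884993859782182 dir deg -116.32380828093092
O [ 0.58132889 -0.27149906  0.11      ] hx [ 0.89630224 -0.44344367  0.        ] hy [ 0.44344367  0.89630224 -0.        ]
pivot [ 0.55438333 -0.24477947  0.11      ] [321.26398322 194.13495057]
root -0.044780534051282885 -0.007079684743787717
tip -0.07940130575187157 -0.10458951205332913
ball [ 0.46813291 -0.32628277  0.10750885] 0.002822294915739654 -0.07716432533859176 -0.09929880208211782
```

```bash
python3 - <<'E'
from h import *
print("vise jaw",tri(ray("top",(460,243)),ray("side",(333,268))))
# corners of light grey jaw plate: far-right
print("corner",tri(ray("top",(480,228)),ray("side",(362,272))))
for z in(0,.2): print(z,onz("top",(410,330),z),onz("top",(425,318),z),onz("top",(408,228),z))
print("jar",onz("top",(298,255),.075))
s=get_state(); Rm=R.from_rotvec(s["eef_rot"]).as_matrix(); print(Rm.round(3))
T=np.array([.466,-.280,.33]); d=Rm.T@(T-s["tool_pos"]); print(d)
E
```

```text
vise jaw (array([ 0.46300324, -0.52299978,  0.12860875]), np.float64(0.0012965865995192378))
corner (array([ 0.49141758, -0.55752925,  0.13910775]), np.float64(0.003940359337796707))
0 [ 2.56129171e-01 -4.51828409e-01  1.11022302e-16] [ 0.28398787 -0.48539922  0.        ] [ 4.87137733e-01 -4.44298460e-01 -1.11022302e-16]
0.2 [ 0.30676393 -0.4116272   0.2       ] [ 0.32902569 -0.43845347  0.2       ] [ 0.49136179 -0.40561005  0.2       ]
jar [ 0.42622293 -0.19776118  0.075     ]
[[ 0.968  0.252 -0.   ]
 [ 0.252 -0.968  0.002]
 [ 0.    -0.002 -1.   ]]
[ 0.38031497 -0.1862018  -0.09911662]
```

Call:
arm_command:
  targets:
    - [0,0,-0.05,0.5,-0.2,-1.5,-1]
    - [0,0,-0.15,2,-1,-3.5,-1]
    - [0,0,-0.25,4.5,-2.2,-5.5,-1]
    - [0,0,-0.36,7.5,-3.6,-6.5,-1]
    - [0,0,-0.47,10.5,-5.1,-7,-1]
    - [0,0,-0.58,13.5,-6.6,-7,-1]
    - [0,0,-0.69,16.5,-8.1,-7,-1]
    - [0,0,-0.8,19.5,-9.6,-7,-1]
    - [0,0,-0.91,22.5,-11.1,-7,-1]
    - [0,0,-1.02,25,-12.3,-7,-1]
  newtons: 40

```text
time: 0.93
tool_pos: [0.3571, -0.3724, 0.301]
eef_rot: [-2.518, -1.877, -0.001]
ft_force: [0.6, -0.5, -0.3]
opening: -0.0
```

```bash
cat >> h.py <<'E'
piv=np.array([0.55438,-0.24478]); LD0=np.radians(-135.87)   # pivot, lever dir at 0
def tcp(th,back,along=.088):   # back: distance of TCP from blade centreline, outwards
    a=LD0+th; l=np.array([np.cos(a),np.sin(a)]); o=np.array([np.cos(a-np.pi/2),np.sin(a-np.pi/2)])
    return piv+along*l+back*o, a-np.pi/2   # xy, yaw of tool x (outward) 
def rel(s,xyz,yaw):
    Rm=R.from_rotvec(s["eef_rot"]); Rt=R.from_euler("z",yaw)*R.from_euler("x",np.pi)
    return (Rm.inv()*Rt).as_rotvec().round(4),(Rm.inv().apply(np.array(xyz)-s["tool_pos"])*100).round(3)
E
python3 - <<'E'
from h import *
s=get_state(); print(s["time"],s["tool_pos"],s["ft_force"],s["opening"],s["qpos"].round(2))
p,y=tcp(0,.040); print(p,np.degrees(y)); print(rel(s,[*p,.25],y)); print(rel(s,[*p,.086],y))
E
```

```text
0.9333 [ 0.35707096 -0.37240441  0.30099376] [ 0.56082243 -0.4704362  -0.28225641] -8.443230532570935e-06 [-0.93  0.25  0.08  1.4   0.    0.93]
[ 0.46336541 -0.27734293] -225.87
(array([ 1.0000e-04, -1.0000e-03, -1.0599e+00]), array([12.142,  7.474,  5.107]))
(array([ 1.0000e-04, -1.0000e-03, -1.0599e+00]), array([12.127,  7.481, 21.507]))
```

Call:
arm_command:
  targets:
    - [0,0,-0.11,1.2,0.75,0.5,-1]
    - [0,0,-0.23,2.6,1.6,1,-1]
    - [0,0,-0.35,4.2,2.6,1.5,-1]
    - [0,0,-0.47,5.8,3.6,2,-1]
    - [0,0,-0.59,7.4,4.6,2.5,-1]
    - [0,0,-0.71,9,5.5,3,-1]
    - [0,0,-0.83,10.4,6.4,3.6,-1]
    - [0,0,-0.95,11.5,7,4.3,-1]
    - [0,0,-1.06,12.1,7.5,5,-1]
    - [0,0,-1.06,12.1,7.5,5.1,-1]

```text
time: 1.77
tool_pos: [0.4631, -0.2789, 0.2485]
eef_rot: [-1.227, -2.889, -0.002]
ft_force: [0.1, 0.0, 0.1]
opening: -0.0001
```

```bash
python3 - <<'E'
from h import *
s=get_state(); print(s["time"],s["tool_pos"],s["eef_rot"],s["ft_force"],s["opening"],s["qpos"].round(2))
p,y=tcp(0,.040); print(rel(s,[*p,.086],y))
for n in("top","side"):
    im=get_image(n); cv2.imwrite(f"pics/{n}1.png",im[80:300,200:520])
E
```

```text
1.7667 [ 0.46314413 -0.27894877  0.24847139] [-1.22659078e+00 -2.88925735e+00 -1.88143742e-03] [0.08137412 0.0433892  0.13348318] -6.756782895655269e-05 [-0.66  0.31  0.02  1.29  0.    0.14]
(array([ 0.    , -0.003 , -0.0024]), array([ 0.051,  0.127, 16.247]))
```

View pics/side1.png

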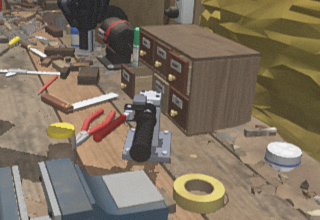

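View pics/top1.png

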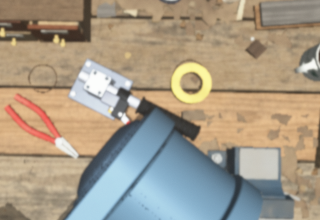

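```bash
python3 - <<'E'
from h import *
s=get_state();print(proj("side",s["tool_pos"]),proj("top",s["tool_pos"]))
cv2.imwrite("pics/side2.png",get_image("side"))
E
```

```text
[285.70124073 130.26325667] [340.19048236 243.95187995]
```

View pics/side2.png

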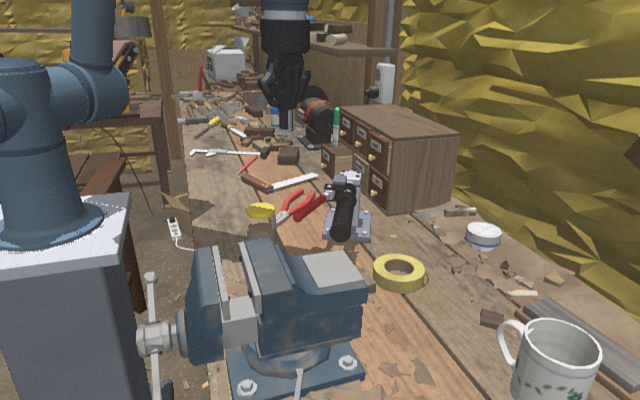

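The side view shows the shut fingertips at about (286,130), which matches the projected TCP. The lever is clear, so I'm descending on its outer side.

Call:
arm_command:
  targets:
    - [0,0,0,0,0,1,-1]
    - [0,0,0,0,0.1,3,-1]
    - [0,0,0,0,0.1,5,-1]
    - [0,0,0,0,0.1,7,-1]
    - [0,0,0,0,0.1,9,-1]
    - [0,0,0,0,0.1,11,-1]
    - [0,0,0,0,0.1,13,-1]
    - [0,0,0,0,0.1,15,-1]
    - [0,0,0,0,0.1,16,-1]
    - [0,0,0,0,0.1,16.2,-1]

```text
time: 2.75
tool_pos: [0.4617, -0.2791, 0.0861]
eef_rot: [-1.234, -2.885, -0.001]
ft_force: [-0.4, 0.3, 0.7]
opening: -0.0003
```

```bash
python3 - <<'E'
from h import *
s=get_state(); print(s["time"],s["tool_pos"],s["eef_rot"],s["ft_force"],s["opening"])
im=get_image("side"); cv2.imwrite("pics/side3.png",cv2.resize(im[130:260,220:400],None,fx=4,fy=4,interpolation=cv2.INTER_CUBIC))
for b in(.0165,.013):
  p,y=tcp(0,b); print(rel(s,[*p,.086],y))
E
```

```text
2.75 [ 0.46174133 -0.27912701  0.08606988] [-1.23406204e+00 -2.88476108e+00 -1.42815639e-03] [-0.41252289  0.33445327  0.68235605] -0.00027557946739230604
(array([-0.0007, -0.004 , -0.0079]), array([-2.333,  0.259, -0.003]))
(array([-0.0007, -0.004 , -0.0079]), array([-2.683,  0.262, -0.004]))
```

View pics/side3.png

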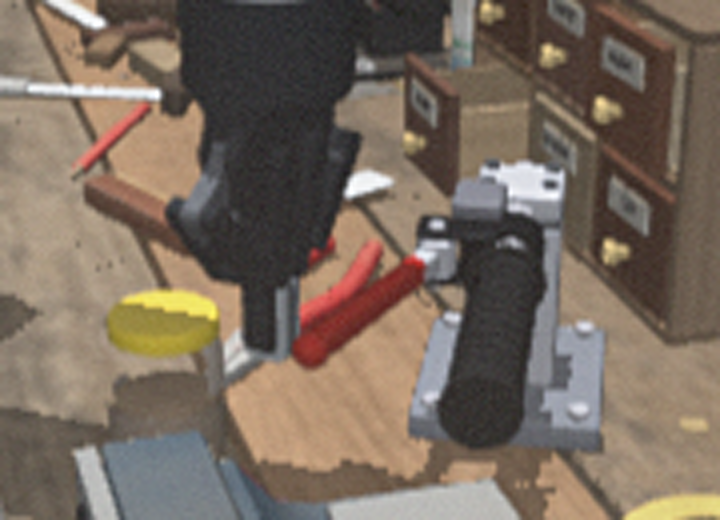

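Call:
arm_command:
  targets:
    - [0,0,0,-0.4,0.1,-0.4,-1]
    - [0,0,0,-1.0,0.2,-0.7,-1]
    - [0,0,0,-1.6,0.25,-0.7,-1]
    - [0,0,0,-1.8,0.25,-0.7,-1]
    - [0,0,0,-1.8,0.25,-0.7,-1]

```text
time: 3.22
tool_pos: [0.479, -0.292, 0.0962]
eef_rot: [1.233, 2.888, -0.001]
ft_force: [-1.1, 0.2, 0.0]
opening: 0.0003
```

Call:
arm_command:
  targets:
    - [0,0,0,-0.2,0,0,-1]
    - [0,0,0,-0.2,0,0,-1]
    - [0,0,0,-0.2,0,0,-1]

```text
time: 3.47
tool_pos: [0.4791, -0.2924, 0.0952]
eef_rot: [-1.233, -2.889, -0.0]
ft_force: [-0.2, 0.9, 1.1]
opening: -0.0001
```

Call:
arm_command:
  targets:
    - [0,0,0,-0.2,0,0,-1]
    - [0,0,0,-0.2,0,0,-1]
    - [0,0,0,-0.2,0,0,-1]

```text
time: 3.72
tool_pos: [0.4803, -0.2938, 0.0951]
eef_rot: [-1.233, -2.889, -0.0]
ft_force: [-1.7, 1.0, 1.1]
opening: -0.0001
```

```bash
python3 - <<'E'
from h import *
s=get_state(); print(s["time"],s["tool_pos"],s["eef_rot"],s["ft_force"],s["opening"])
o=np.array([*(-piv+s["tool_pos"][:2])]); a=LD0
print("back mm",1e3*o@[np.cos(a-np.pi/2),np.sin(a-np.pi/2)],"along",1e3*o@[np.cos(a),np.sin(a)])
im=get_image("side"); cv2.imwrite("pics/side4.png",cv2.resize(im[130:260,220:400],None,fx=4,fy=4,interpolation=cv2.INTER_CUBIC))
E
```

```text
3.7167 [ 0.4803062 -0.2937886  0.0951261] [-1.23294349e+00 -2.88869100e+00 -1.80432228e-04] [-1.68052285  1.02231984  1.14090863] -6.44499610798494e-05
back mm 16.40024873199181 along 87.29148068493782
```

View pics/side4.png

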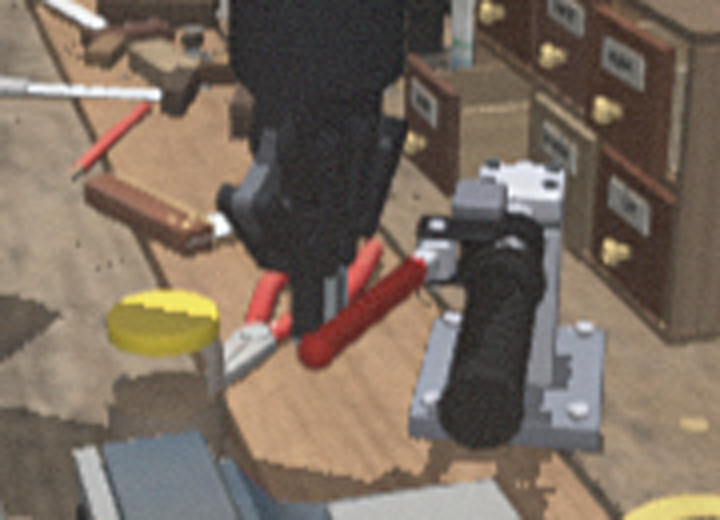

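```bash
python3 - <<'E'
from h import *
s=get_state()
for th in(0.04,.08,.12,.16,.2,.24,.27,.28,.30,.32):
  p,y=tcp(th,.0165); print(th,*rel(s,[*p,.0925],y))
E
```

```text
0.04 [-0.0002 -0.0007 -0.0462] [-0.343 -0.127  0.262]
0.08 [-0.0002 -0.0007 -0.0862] [-0.699 -0.17   0.261]
0.12 [-1.000e-04 -7.000e-04 -1.262e-01] [-1.056 -0.198  0.261]
0.16 [-1.000e-04 -7.000e-04 -1.662e-01] [-1.414 -0.212  0.261]
0.2 [-1.000e-04 -7.000e-04 -2.062e-01] [-1.772 -0.212  0.261]
0.24 [-1.000e-04 -7.000e-04 -2.462e-01] [-2.13  -0.197  0.26 ]
0.27 [-1.000e-04 -7.000e-04 -2.762e-01] [-2.397 -0.177  0.26 ]
0.28 [-1.000e-04 -7.000e-04 -2.862e-01] [-2.487 -0.168  0.26 ]
0.3 [-1.000e-04 -7.000e-04 -3.062e-01] [-2.664 -0.148  0.26 ]
0.32 [-1.000e-04 -7.000e-04 -3.262e-01] [-2.842 -0.125  0.26 ]
```

Call:
arm_command:
  targets:
    - [0,0,-0.04,-0.34,-0.1,0.2,-1]
    - [0,0,-0.08,-0.7,-0.15,0.25,-1]
    - [0,0,-0.12,-1.05,-0.2,0.25,-1]
    - [0,0,-0.16,-1.4,-0.2,0.25,-1]
    - [0,0,-0.2,-1.75,-0.2,0.25,-1]
    - [0,0,-0.23,-2.0,-0.2,0.25,-1]
    - [0,0,-0.25,-2.15,-0.2,0.25,-1]
    - [0,0,-0.25,-2.15,-0.2,0.25,-1]
    - [0,0,-0.25,-2.15,-0.2,0.25,-1]

```text
time: 4.52
tool_pos: [0.4932, -0.3096, 0.0925]
eef_rot: [-0.862, -3.019, -0.003]
ft_force: [-3.3, 4.0, 3.4]
opening: 0.0001
```

```bash
cat >> h.py <<'E'
def where(s):
    x=R.from_rotvec(s["eef_rot"]).as_matrix()[:,0]; th=np.arctan2(x[1],x[0])+np.pi/2-LD0; th=(th+np.pi)%(2*np.pi)-np.pi
    a=LD0+th; o=s["tool_pos"][:2]-piv; l=np.array([np.cos(a),np.sin(a)]); n=np.array([np.cos(a-np.pi/2),np.sin(a-np.pi/2)])
    along,back=o@l,o@n
    # lever angle if face of fingers (11 mm) + half blade touches
    est=th-(back-.0165)/along
    print("t",s["time"],"z",s["tool_pos"][2].round(4),"toolth",th.round(4),"along",along.round(4),"back",back.round(4),"leverth~",est.round(4),"Fpush",(s["ft_force"][:2]@n).round(2),"Falong",(s["ft_force"][:2]@l).round(2),"Fz",s["ft_force"][2].round(2))
E
python3 - <<'E'
from h import *
where(get_state())
im=get_image("side"); cv2.imwrite("pics/side5.png",cv2.resize(im[130:260,220:400],None,fx=4,fy=4,interpolation=cv2.INTER_CUBIC)); where(get_state())
E
```

```text
t 4.5167 z 0.0925 toolth 0.2443 along 0.0873 back 0.0177 leverth~ 0.2306 Fpush 4.9 Falong -1.7 Fz 3.36
t 4.5667 z 0.0925 toolth 0.2442 along 0.0874 back 0.0178 leverth~ 0.2298 Fpush 5.14 Falong -2.99 Fz 3.39
```

View pics/side5.png

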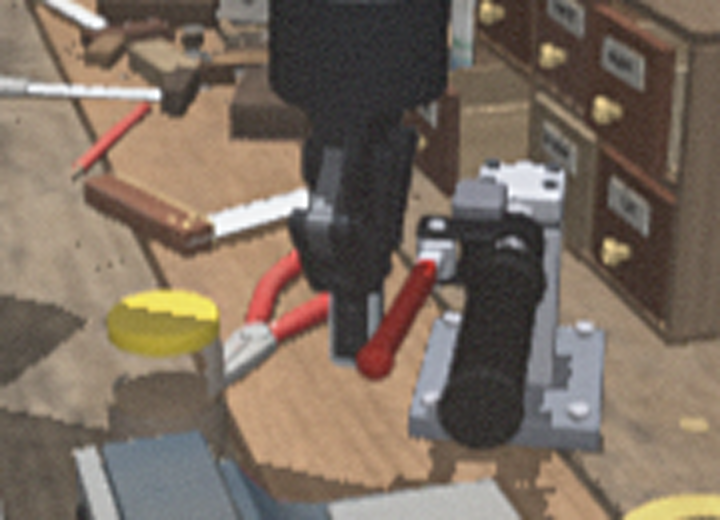

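```bash
python3 - <<'E'
from h import *
s=get_state()
for th in(.26,.28,.29,.30,.31,.32,.33):
  p,y=tcp(th,.0165); print(th,*rel(s,[*p,.0925],y))
E
```

```text
0.26 [ 0.0012 -0.0027 -0.0158] [-0.265 -0.09  -0.005]
0.28 [ 0.0013 -0.0027 -0.0358] [-0.441 -0.118 -0.005]
0.29 [ 0.0013 -0.0027 -0.0458] [-0.53  -0.131 -0.006]
0.3 [ 0.0013 -0.0027 -0.0558] [-0.619 -0.143 -0.006]
0.31 [ 0.0013 -0.0027 -0.0658] [-0.708 -0.154 -0.006]
0.32 [ 0.0013 -0.0026 -0.0758] [-0.797 -0.165 -0.006]
0.33 [ 0.0013 -0.0026 -0.0858] [-0.886 -0.174 -0.007]
```

Call:
arm_command:
  targets:
    - [0,0,-0.02,-0.2,-0.08,0,-1]
    - [0,0,-0.04,-0.4,-0.1,0,-1]
    - [0,0,-0.055,-0.5,-0.12,0,-1]
    - [0,0,-0.055,-0.5,-0.12,0,-1]

```text
time: 4.9
tool_pos: [0.4966, -0.3129, 0.0923]
eef_rot: [-0.778, -3.041, -0.004]
ft_force: [-3.2, 5.3, 3.1]
opening: 0.0003
```

```bash
python3 -c "
from h import *
where(get_state())"
```

```text
t 4.9 z 0.0923 toolth 0.2998 along 0.0875 back 0.0179 leverth~ 0.2834 Fpush 5.36 Falong -3.15 Fz 3.1
```

Call:
arm_command:
  targets:
    - [0,0,0,-0.07,0,0,-1]
    - [0,0,0,-0.07,0,0,-1]
    - [0,0,0,-0.07,0,0,-1]

```text
time: 5.15
tool_pos: [0.497, -0.3132, 0.0923]
eef_rot: [-0.778, -3.04, -0.004]
ft_force: [-3.9, 4.7, 3.1]
opening: 0.0003
```

```bash
python3 -c "
from h import *
where(get_state())"
```

```text
t 5.15 z 0.0923 toolth 0.2993 along 0.0875 back 0.0174 leverth~ 0.2885 Fpush 5.69 Falong -2.27 Fz 3.11
```

Call:
arm_command:
  targets:
    - [0,0,0,-0.07,0,0,-1]
    - [0,0,0,-0.07,0,0,-1]
    - [0,0,0,-0.07,0,0,-1]

```text
time: 5.4
tool_pos: [0.4975, -0.3135, 0.0923]
eef_rot: [-0.778, -3.04, -0.004]
ft_force: [-3.2, 4.2, 2.2]
opening: 0.0002
```

```bash
python3 -c "
from h import *
where(get_state())"
```

```text
t 5.4 z 0.0923 toolth 0.2993 along 0.0876 back 0.0168 leverth~ 0.2954 Fpush 4.79 Falong -2.13 Fz 2.22
```

Call:
arm_command:
  targets:
    - [0,0,-0.01,-0.08,0,0,-1]
    - [0,0,-0.01,-0.08,0,0,-1]
    - [0,0,-0.01,-0.08,0,0,-1]

```text
time: 5.65
tool_pos: [0.4981, -0.314, 0.0923]
eef_rot: [-0.763, -3.044, -0.003]
ft_force: [-4.3, 4.3, 3.1]
opening: -0.0001
```

```bash
python3 -c "
from h import *
where(get_state())"
```

```text
t 5.65 z 0.0923 toolth 0.3092 along 0.0876 back 0.0169 leverth~ 0.3043 Fpush 5.81 Falong -1.77 Fz 3.09
```

Call:
arm_command:
  targets:
    - [0,0,-0.01,-0.08,0,0,-1]
    - [0,0,-0.01,-0.08,0,0,-1]
    - [0,0,-0.01,-0.08,0,0,-1]

```text
time: 5.9
tool_pos: [0.4982, -0.3142, 0.0923]
eef_rot: [-0.748, -3.047, -0.003]
ft_force: [-6.0, 5.2, 4.2]
opening: -0.0001
```

```bash
python3 -c "
from h import *
where(get_state())"
```

```text
t 5.9 z 0.0923 toolth 0.319 along 0.0875 back 0.0176 leverth~ 0.3062 Fpush 7.71 Falong -1.83 Fz 4.17
```

Call:
arm_command:
  targets:
    - [0,0,0,-0.06,0,0,-1]
    - [0,0,0,-0.06,0,0,-1]
    - [0,0,0,-0.06,0,0,-1]

```text
time: 6.15
tool_pos: [0.4983, -0.3142, 0.0922]
eef_rot: [-0.748, -3.046, -0.004]
ft_force: [-5.0, 5.7, 5.3]
opening: 0.0002
```

```bash
python3 -c "
from h import *
where(get_state())"
```

```text
t 6.15 z 0.0922 toolth 0.319 along 0.0875 back 0.0176 leverth~ 0.3067 Fpush 7.1 Falong -2.74 Fz 5.34
```

Call:
arm_command:
  targets:
    - [0,0,0,-0.08,0,0,-1]
    - [0,0,0,-0.08,0,0,-1]
    - [0,0,0,-0.08,0,0,-1]

```text
time: 6.4
tool_pos: [0.4983, -0.3142, 0.0922]
eef_rot: [-0.748, -3.044, -0.004]
ft_force: [-9.0, 6.3, 7.1]
opening: -0.0003
```

```bash
python3 -c "
from h import *
where(get_state())
for n in('top','side'):
    im=get_image(n); x,y=(260,130) if n=='top' else (240,140)
    cv2.imwrite(f'pics/{n}6.png',cv2.resize(im[y:y+120,x:x+150],None,fx=5,fy=5,interpolation=cv2.INTER_CUBIC))
    where(get_state())"
```

```text
t 6.4 z 0.0922 toolth 0.3189 along 0.0875 back 0.0175 leverth~ 0.3075 Fpush 10.94 Falong -1.43 Fz 7.07
t 6.45 z 0.0922 toolth 0.3189 along 0.0875 back 0.0175 leverth~ 0.308 Fpush 11.21 Falong -1.61 Fz 7.26
t 6.5 z 0.0922 toolth 0.319 along 0.0875 back 0.0175 leverth~ 0.3077 Fpush 11.23 Falong -2.06 Fz 7.07
```

View pics/side6.png

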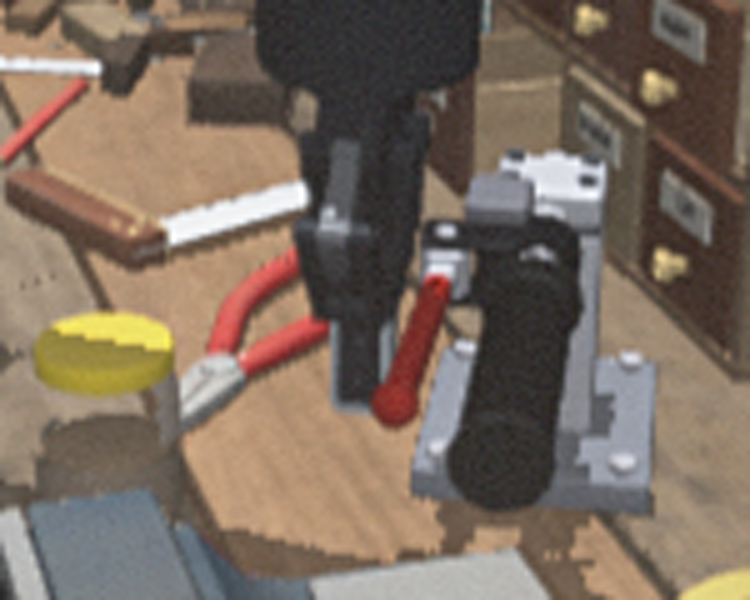

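The side view shows the lever, with its ball at zoom (395,405), swung in nearly parallel to the grip and a gap left. The push rose to 11 N with no further motion, so the lever is on its stop. Next I release it fully.

```bash
python3 - <<'E'
from h import *
s=get_state()
for th,b in((.3,.0165),(.2,.0165),(.1,.02),(0,.022),(0,.030)):
  p,y=tcp(th,b); print(th,b,*rel(s,[*p,.0925],y))
E
```

```text
0.3 0.0165 [ 0.0008 -0.0072  0.019 ] [ 0.068 -0.017 -0.028]
0.2 0.0165 [ 0.0004 -0.0072  0.119 ] [ 0.934  0.209 -0.022]
0.1 0.02 [ 1.00e-04 -7.20e-03  2.19e-01] [ 2.115  0.595 -0.013]
0 0.022 [-3.00e-04 -7.20e-03  3.19e-01] [ 3.1    1.084 -0.006]
0 0.03 [-3.00e-04 -7.20e-03  3.19e-01] [ 3.859  1.335 -0.   ]
```

Call:
arm_command:
  targets:
    - [0,0,0.03,0.2,0.03,0,-1]
    - [0,0,0.08,0.6,0.12,0,-1]
    - [0,0,0.14,1.2,0.3,0,-1]
    - [0,0,0.2,1.8,0.5,0,-1]
    - [0,0,0.26,2.5,0.8,0,-1]
    - [0,0,0.32,3.1,1.1,0,-1]
    - [0,0,0.32,3.6,1.25,0,-1]
    - [0,0,0.32,3.9,1.35,0,-1]
    - [0,0,0.32,3.9,1.35,0,-1]
    - [0,0,0.32,3.9,1.35,0,-1]

```text
time: 7.33
tool_pos: [0.4737, -0.2871, 0.093]
eef_rot: [1.224, 2.892, -0.001]
ft_force: [-0.1, -0.1, -0.3]
opening: 0.0001
```

```bash
python3 -c "
from h import *
where(get_state())
im=get_image('side'); x,y=(240,140)
cv2.imwrite(f'pics/side7.png',cv2.resize(im[y:y+120,x:x+150],None,fx=5,fy=5,interpolation=cv2.INTER_CUBIC))
s=get_state(); where(s)
for th in(0,.04,.08,.12,.16,.2,.24,.27,.29,.30):
  p,y=tcp(th,.0165); print(th,*rel(s,[*p,.0925],y))
"
```

```text
t 7.3333 z 0.093 toolth -0.0004 along 0.0874 back 0.0258 leverth~ -0.1069 Fpush -0.04 Falong 0.16 Fz -0.33
t 7.3833 z 0.093 toolth -0.0007 along 0.0874 back 0.0256 leverth~ -0.1051 Fpush -0.39 Falong -0.31 Fz -0.16
0 [ 0.      0.0012 -0.0007] [-0.918 -0.062  0.054]
0.04 [ 0.      0.0012 -0.0407] [-1.272 -0.121  0.055]
0.08 [-0.      0.0012 -0.0807] [-1.627 -0.166  0.055]
0.12 [-0.      0.0012 -0.1207] [-1.984 -0.196  0.056]
0.16 [-1.000e-04  1.200e-03 -1.607e-01] [-2.342 -0.212  0.056]
0.2 [-1.000e-04  1.200e-03 -2.007e-01] [-2.7   -0.214  0.057]
0.24 [-1.000e-04  1.200e-03 -2.407e-01] [-3.058 -0.201  0.057]
0.27 [-1.000e-04  1.200e-03 -2.707e-01] [-3.325 -0.182  0.057]
0.29 [-1.000e-04  1.200e-03 -2.907e-01] [-3.504 -0.165  0.058]
0.3 [-1.000e-04  1.200e-03 -3.007e-01] [-3.593 -0.155  0.058]
```

View pics/side7.png

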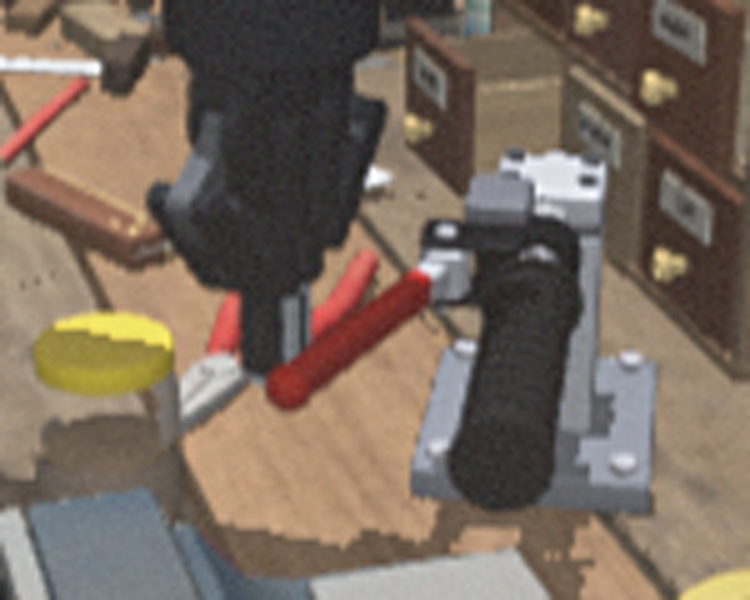

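The ball is back at full-image (298,217), as at the start (297.6,217.4). The fingers are about 9 mm clear with no force. Second press now.

Call:
arm_command:
  targets:
    - [0,0,0,-0.4,-0.05,0.05,-1]
    - [0,0,0,-0.8,-0.06,0.05,-1]
    - [0,0,-0.04,-1.2,-0.12,0.05,-1]
    - [0,0,-0.08,-1.6,-0.16,0.05,-1]
    - [0,0,-0.12,-2.0,-0.2,0.05,-1]
    - [0,0,-0.16,-2.35,-0.2,0.05,-1]
    - [0,0,-0.2,-2.7,-0.2,0.05,-1]
    - [0,0,-0.24,-3.05,-0.2,0.05,-1]
    - [0,0,-0.27,-3.3,-0.18,0.05,-1]
    - [0,0,-0.29,-3.5,-0.16,0.05,-1]

```text
time: 8.22
tool_pos: [0.4956, -0.3122, 0.092]
eef_rot: [-0.792, -3.037, -0.002]
ft_force: [-4.7, 2.5, 3.8]
opening: 0.0001
```

Call:
arm_command:
  targets:
    - [0,0,-0.01,-0.1,0,0,-1]
    - [0,0,-0.03,-0.2,0,0,-1]
    - [0,0,-0.03,-0.2,0,0,-1]
    - [0,0,-0.03,-0.2,0,0,-1]

```text
time: 8.55
tool_pos: [0.4969, -0.3134, 0.092]
eef_rot: [-0.749, -3.048, -0.001]
ft_force: [-4.3, 1.6, 3.9]
opening: -0.0004
```

```bash
python3 -c "
from h import *
where(get_state())"
```

```text
t 8.55 z 0.092 toolth 0.3187 along 0.0875 back 0.0191 leverth~ 0.2891 Fpush 4.51 Falong 0.58 Fz 3.9
```

Call:
arm_command:
  targets:
    - [0,0,0,-0.1,0,0,-1]
    - [0,0,0,-0.2,0,0,-1]
    - [0,0,0,-0.2,0,0,-1]
    - [0,0,0,-0.2,0,0,-1]

```text
time: 8.88
tool_pos: [0.4982, -0.3142, 0.0919]
eef_rot: [-0.749, -3.047, -0.001]
ft_force: [-6.0, 2.5, 4.1]
opening: -0.0
```

```bash
python3 -c "
from h import *
where(get_state())"
```

```text
t 8.8833 z 0.0919 toolth 0.3187 along 0.0876 back 0.0176 leverth~ 0.3056 Fpush 6.49 Falong 0.56 Fz 4.1
```

Call:
arm_command:
  targets:
    - [0,0,0,-0.06,0,0,-1]
    - [0,0,0,-0.1,0,0,-1]
    - [0,0,0,-0.1,0,0,-1]
    - [0,0,0,-0.1,0,0,-1]

```text
time: 9.22
tool_pos: [0.4983, -0.3142, 0.0919]
eef_rot: [-0.748, -3.045, -0.001]
ft_force: [-7.7, 4.4, 7.0]
opening: 0.0002
```

```bash
python3 -c "
from h import *
where(get_state())"
```

```text
t 9.2167 z 0.0919 toolth 0.3186 along 0.0875 back 0.0175 leverth~ 0.3071 Fpush 8.92 Falong -0.35 Fz 7.04
```

Call:
arm_command:
  targets:
    - [0,0,0,-0.05,0,0,-1]
    - [0,0,0,-0.05,0,0,-1]
    - [0,0,0,-0.05,0,0,-1]
    - [0,0,0,-0.05,0,0,-1]
    - [0,0,0,-0.05,0,0,-1]
    - [0,0,0,-0.05,0,0,-1]

```text
time: 9.72
tool_pos: [0.4983, -0.3143, 0.0919]
eef_rot: [-0.748, -3.044, -0.002]
ft_force: [-8.1, 4.7, 8.2]
opening: 0.0002
```

```bash
python3 -c "
from h import *
where(get_state())
im=get_image('side'); cv2.imwrite('pics/side8.png',cv2.resize(im[140:260,240:390],None,fx=5,fy=5,interpolation=cv2.INTER_CUBIC)); where(get_state())
im=get_image('top'); cv2.imwrite('pics/top8.png',im); where(get_state())"
```

```text
t 9.7167 z 0.0919 toolth 0.3185 along 0.0876 back 0.0175 leverth~ 0.3076 Fpush 9.34 Falong -0.45 Fz 8.22
t 9.7667 z 0.0919 toolth 0.3185 along 0.0876 back 0.0175 leverth~ 0.3073 Fpush 10.61 Falong 1.4 Fz 8.07
t 9.8167 z 0.0919 toolth 0.3185 along 0.0876 back 0.0175 leverth~ 0.3073 Fpush 9.58 Falong -0.3 Fz 7.55
```

View pics/side8.png

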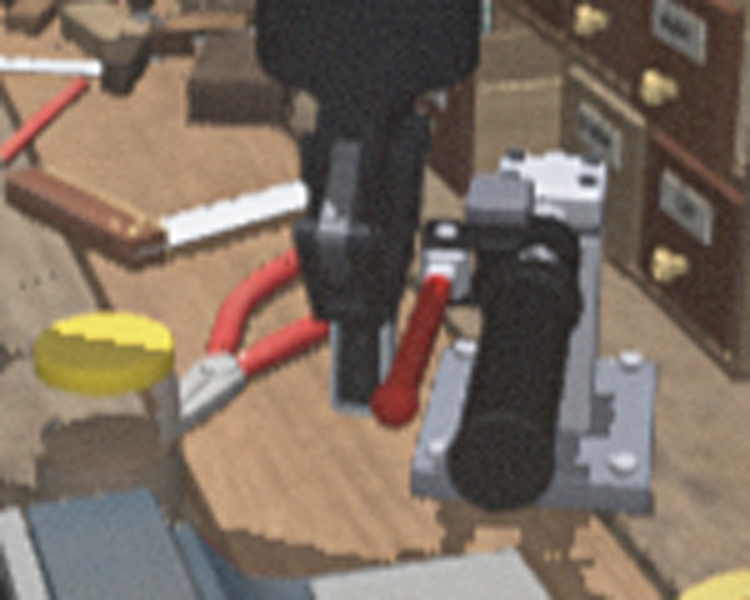

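View pics/top8.png

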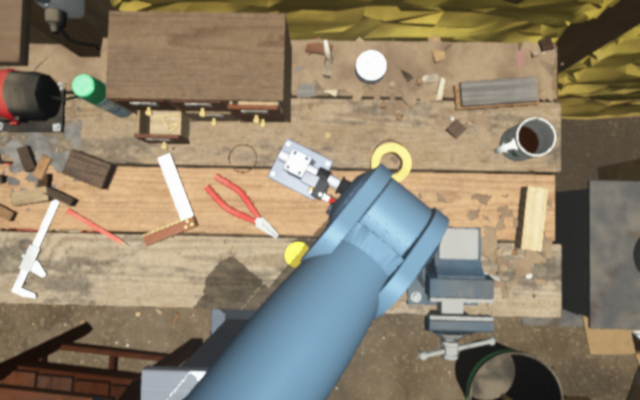

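```bash
python3 -c "
from h import *
im=cv2.imread('pics/side8.png')
for th in (0,.29,.305,.32,.335):
    a=LD0+th; print(th,proj('side',[*(piv+.121*np.array([np.cos(a),np.sin(a)])),.109]).round(1))
a,b=[cv2.imread('pics/top%d.png'%i) for i in (0,8)]
for n,(x,y,w,h) in dict(pliers=(203,172,60,45)).items(): print(n,np.abs(a[y:y+h,x:x+w].astype(int)-b[y:y+h,x:x+w]).mean())
where(get_state())"
```

```text
0 [296.9 217.3]
0.29 [316.  220.7]
0.305 [317.  220.8]
0.32 [318.1 220.9]
0.335 [319.1 221. ]
pliers 1.4766666666666666
t 9.8167 z 0.0919 toolth 0.3185 along 0.0876 back 0.0175 leverth~ 0.3073 Fpush 9.58 Falong -0.3 Fz 7.55
```

```bash
python3 -c "
from h import *
print(hand_in()); where(get_state())"
```

```text
the job is handed in; nothing more can be done
None
the job is handed in; nothing more can be done
```

I pressed the red lever to its stop with the side of the shut fingers, let it spring fully out, then pressed it to the stop again. I handed in at about 9.8 s while still holding it there.

- **First press:** the push rose to about 11 N with no further movement, so it was on the stop.
- **Release:** the lever ball came back to its starting pixel in the side view. The fingers were about 9 mm clear and the wrist force was near zero.
- **Second press and hold:** the fingers stopped in the same place, with a steady push of about 10 N. From the ball's shift in the side view the lever angle is about 0.32 rad, and a gap to the grip is visible.
- **Disagreement:** finger position alone gave 0.307 rad, 0.013 rad less, which is about 1 mm at the press point and within the calibration.
- **Vertical force:** a side load of about 7–8 N upward on the tool went with the push. I put it down to friction on the blade and did not correct it.
- **Surroundings:** the pliers show no change in the top view. The tape roll and jar are partly hidden there, so I judged by eye that they are where they were. The fingers stayed on the outer side of the lever, away from the bar and grip.

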